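Stand the toppled jewellery displays back up

TASK

Two jewellery display stands on the counter, the bracelet T-bar and the pendant easel, have been knocked onto their backs: push each one over with the fingertips so that it stands upright on its base again. Tip them up about where they lie: do not pick them up or drag them away, and leave the other things on the counter where they are, undisturbed. Either stand may come first.

Things in the scene. Friction and masses are not known exactly. Their poses are not given: they have to be found in the camera images.
- tbar: Bracelet T-bar, 360 g, sizes in mm. Wooden base block 90 wide (y), 80 deep (x), 18 thick (z). Origin: middle of its underside; own z is up when upright, +x to the back. Starts lying on its back: own z level, within 80 degrees of world +x, from base to far end; own +x down; block on edge, 80 high, origin 40 up. Post and grey cloth roll: see point tbar_roll.
- easel: Pendant easel, 360 g, sizes in mm. Wooden base block 100 wide (y), 80 deep (x), 18 thick (z). Origin: middle of its underside; own z is up when upright, +x to the back. Starts lying on its back: own z level, within 80 degrees of world +x, from base to far end; own +x down; block on edge, 80 high, origin 40 up. Board 90 wide, 8 thick, grey cloth front, flush with the back, top at z 125.
- tbar_edge (a point): middle of the T-bar's back bottom edge (own x +40 mm, z 0), the edge it turns on; on the counter both lying and upright. Turned past about 33 degrees from lying it falls upright by itself, the roll swinging up on the side that was pushed from
- easel_edge (a point): middle of the easel's back bottom edge (own x +40 mm, z 0), the edge it turns on; on the counter both lying and upright. Turned past about 33 degrees from lying it falls upright by itself, the board swinging up on the side that was pushed from
- tbar_rim (a point): middle of the base's front edge on its top face (own x -40, z 18 mm); when lying, the raised edge, 80 mm above the counter. A level push of 1 to 2 N on the base's top face just below it, against own z, starts the stand turning about its back edge
- easel_rim (a point): middle of the base's front edge on its top face (own x -40, z 18 mm); when lying, the raised edge, 80 mm above the counter. A level push of 1 to 2 N on the base's top face just below it, against own z, starts the stand turning about its back edge
- tbar_roll (a point): centre of the T-bar's grey cloth roll (own x +20, z 105, all in mm): a cylinder of diameter 40, 120 long, along own y, on a round wooden post of diameter 14 that rises from the base at own x +20; total height 125. Lying, the roll rests on the counter and its axis and the post's are 20 above it
- cone: bystander: white ceramic ring cone (mm): 40 across the foot, 66 high, standing between the two stands, nearer to the robot. Origin: centre of underside
- jar: bystander: clear jar with wooden lid, diameter 60 mm, height 100 mm, behind the stands near the middle. Origin: centre of underside
- smalljar: bystander: small clear jar with wooden lid, diameter 48 mm, height 70 mm, on the right. Origin: centre of underside
- log: bystander: round slice of log, diameter 84 mm, height 50 mm, on the left. Origin: centre of underside
- dish: bystander: shallow steel dish, diameter 90 mm, height 30 mm, on the left nearer the robot. Origin: centre of underside
- pliers: bystander: small pliers lying on the right, 125 mm long, 12 mm thick, jaws to own +x. Origin: under the pivot
Things that resemble listed ones, but are neither listed nor needed, are in the scene too. Leave any pink look-alike of the easel alone.

How it is judged:
At the end, for the whole second after the job is handed in: Both stands upright on their bases (own z within 0.08 rad of vertical, underside centre below 6 mm) and at rest, each back bottom edge within 80 mm of where it lay; every bystander within 30 mm of its start and not tipped (angle between each of tbar, easel's own z axis and vertical below 0.08 rad and height (world z) of each of tbar, easel below 0.006 m and linear speed of each of tbar, easel below 0.02 m/s and angular speed of each of tbar, easel below 0.1 rad/s and distance of each of tbar_edge, easel_edge from where it was at the start of the episode below 0.08 m and distance of each of cone, jar, smalljar, log, dish, pliers from where it was at the start of the episode below 0.03 m and angle between each of cone, jar, smalljar, log, dish's own z axis and vertical below 0.35 rad and angle between pliers's own z axis and vertical below 0.5 rad); the robot touches nothing.
It fails at once if the bracelet T-bar is lifted (its back bottom edge more than 20 mm off the counter) (height (world z) of tbar_edge above 0.02 m).
It fails at once if the bracelet T-bar is dragged or carried away (its back bottom edge more than 80 mm from where it lay) (distance of tbar_edge from where it was at the start of the episode above 0.08 m).
It fails at once if the pendant easel is lifted (its back bottom edge more than 20 mm off the counter) (height (world z) of easel_edge above 0.02 m).
It fails at once if the pendant easel is dragged or carried away (its back bottom edge more than 80 mm from where it lay) (distance of easel_edge from where it was at the start of the episode above 0.08 m).
It fails at once if one of the other things on the counter is shoved more than 30 mm or tipped over (distance of any of cone, jar, smalljar, log, dish, pliers from where it was at the start of the episode above 0.03 m or angle between any of cone, jar, smalljar, log, dish's own z axis and vertical above 0.35 rad or angle between pliers's own z axis and vertical above 0.5 rad).
It also fails if it takes over 51 s, if anything falls off the work surface, if the arm or the gripper's body presses on something with over 40 N, if the wrist force passes 120 N, or if a joint passes its speed limit or range.

ROBOT

A 7-joint arm with a two-finger parallel gripper is mounted at the origin on the work surface. World frame = base frame: x ahead of the robot, y to its left, z up, the work surface at z = 0. Lengths are in m, angles in rad, forces in N, time in s.
With the tool pointing down it reaches from about 0.4 to 0.85 m from the base axis. Payload 10.4 kg.
Tool frame: the origin (TCP) lies between the finger pads; the fingertips stand 14 mm ahead of it and the grasp point (between the pads) lies 5 mm behind it; z points along the fingers, y is the line along which they close (so a half turn about z gives the same grasp; the last joint's range is limited). The gripper opens to 87 mm and grips with 3 to 60 N. Pads are 19 mm wide; open, the fingers measure 117 mm over their backs; the gripper's body (75 mm by 190 mm) begins 51 mm behind the grasp point.
Start: joints at [1.204, 0.332, -0.065, 1.46, 0.022, 1.35, -0.088], TCP at [0.211, -0.588, 0.237] pointing down, gripper open.
Joint ranges: [-2.6, 2.6], [-0.5, 2.12], [-1.47, 1.34], [0.16, 2.42], [-1.27, 4.41], [0.06, 2.06], [-2.6, 2.6]. Speed limits (rad/s): [2.22, 2.22, 2.79, 2.79, 3.14, 3.14, 3.14].

INTERFACE

Orientations are given as a unit quaternion [x, y, z, w].
In Python, from bench import * gives the robot as it stands.
- The arm moves only by the tool drive_tool, never from a script. Its argument "deltas" is a list of rows, each a list of 7 numbers: the turn, a rotation vector about the tool's x, y, z in degrees, then the shift along the tool's x, y, z in m, then the closure, from -1 (fully open) to 1 (shut). A call has 1 to 12 rows; each row is the pose to reach, as a shift and turn from the pose commanded when the call began, along the tool's axes at that moment; what a row does not reach only later rows make up. A row lasts 1/10 s, in which the tool goes at most 50 mm and 8.59 degrees, less where a joint would pass 70% of its speed; a pose out of reach is approached as far as the arm can. A call with a gripper value outside its range is refused whole. The fingers move at their own pace and stop on an object; "squeeze" is the grip in N (left out, the last holds). Time passes only in rows, so rows that repeat a pose let the fingers close. It gives the time, the measured TCP pose, the force and the opening at its end, in the units of the state.
- read_state(): the state, without advancing time (a new reading comes with each control period).
- camera(name): name is "side" or "top"; returns (picture, depth): 420x560x3 uint8, red, green, blue; 420x560 float32, m along the optical axis (not along the pixel's ray), 0 where there is no reading.
- camera_params(name): a dict with "K" (3x3 intrinsics, pixels), "k1" (the pictures are not rectified: a ray, as slopes to the right and down, at radius r is drawn at 1 + k1 r^2 times it, then the intrinsics apply), "R" (3x3) and "t" (3): a world point X has camera coordinates R X + t. Camera axes: x right, y down, z forward; pixel columns grow to the right and rows downward; lengths in m; the calibration is good to about 2 mm. A picture is of the moment at which its call begins. camera_params takes no time and is no camera call.
- close_job(): hands the job in, once; it reports no verdict.
Trained networks look in the newest picture that a camera, given by its name, has taken for a name from the list of things; names that differ only in an ending like _2 or _b are one class to them, and where a whole thing is asked for, a point or a joint stands for the part that bears it (a point fixed in the world has none). Each returns a list of dicts, best first, with "score" (0 to 1); they miss things now and then, are a little off and sometimes report something else, mostly with a low value. They report only what shows in the picture. A call takes as long as a camera call. They do not tell look-alikes from the thing itself.
- outline_of(label, camera): "pixels" (420x560 bool, what is visible of it) and "location" ([column, row] as shares, 0 to 1, of the picture: columns of its width, rows of its height, amid what is visible of it).
- tip_of(label, camera): "location" ([column, row] as shares, 0 to 1, of the picture: columns of its width, rows of its height: a listed point, or the origin of a listed thing).
The state is a dict: "time": time; "joint_positions": joint angles; "joint_vel": joint speeds; "joint_torque": joint torques, N m; "ee_pos": TCP position; "eef_rot": TCP orientation; "ft_force": force on the tool from outside, world axes, zero at the start; "torque": the same for the moment, N m; "width": finger opening in m.
Only numpy, scipy, OpenCV 4.12 (cv2) and the standard library are available. Lean on these libraries where they do the work, as an engineer would, in place of code of your own. Each camera call takes 0.05 s, during which the arm holds its last target. There are 200 camera calls.

## Working session

There is one attempt and no reset: what is moved stays moved. The work goes in short steps, Python scripts to look and compute and a tool call to move; the robot and the scene stay as the last step left them, time stands still between calls to the robot, and variables do not carry over. Pictures are saved under pics/ and viewed, on a budget of 10 in all, crops included, one or two more only if the job needs it, and the job is handed in when it is done.

Besides the shell and the picture viewer there is one more tool, called after "Emit:" as a command line: name --pt "numbers of a row" for each row, then --argument value for the rest. drive_tool: Moves the arm, as the interface text tells. Its arguments: {"type":"object","properties":{"deltas":{"type":"array"},"squeeze":{"type":"number"}},"required":["deltas"]}

```bash
mkdir -p pics
cat > h.py <<'E'
from bench import *
import numpy as np, cv2
from scipy.spatial.transform import Rotation as Rn
def world(cam,px,depth):
    "pixels (N,2) + depth (N) -> world"
    p=camera_params(cam);K=np.array(p['K']);px=np.asarray(px,float).reshape(-1,2)
    s=cv2.undistortPoints(px[:,None],K,np.array([p['k1'],0,0,0.]))[:,0]
    c=np.c_[s,np.ones(len(s))]*np.asarray(depth).reshape(-1,1)
    return (c-np.array(p['t']))@np.array(p['R'])
def mask_pts(cam,m,d):
    v,u=np.nonzero(m&(d>0)); return world(cam,np.c_[u,v],d[v,u])
E
cat > a.py <<'E'
from h import *
s=read_state();print(s['time'],s['ee_pos'],s['eef_rot'],s['width'])
for c in('top','side'):
    im,d=camera(c);cv2.imwrite(f'pics/{c}0.png',im[:,:,::-1]);np.save(c+'_d.npy',d)
    for n in('tbar','easel','cone','jar','smalljar','log','dish','pliers'):
        for o in outline_of(n,c)[:3]:
            P=mask_pts(c,o['pixels'],d)
            print(c,n,round(o['score'],2),(np.array(o['location'])*[560,420]).round(),o['pixels'].sum(),np.percentile(P,[3,50,97],axis=0).round(3).tolist() if len(P) else None)
    for n in('tbar_rim','easel_rim','tbar_edge','easel_edge','tbar_roll'):
        for o in tip_of(n,c)[:3]:
            px=np.array(o['location'])*[560,420]; u,v=px.astype(int)
            print(c,n,round(o['score'],2),px.round(),world(c,px,d[min(v,419),min(u,559)]).round(3))
E
python3 a.py
```

```text
0.0 [ 0.21055357 -0.58808564  0.2357706 ] [ 9.85260678e-01  1.71058200e-01 -1.41791147e-04 -6.83769422e-04] 0.08716168984670748
top tbar 0.91 [384. 187.] 1032 [[0.572, -0.351, 0.007], [0.641, -0.278, 0.038], [0.708, -0.217, 0.083]]
top easel 0.89 [299. 206.] 1355 [[0.548, -0.091, 0.004], [0.593, -0.038, 0.011], [0.636, 0.025, 0.083]]
top easel 0.65 [209. 208.] 1256 [[0.525, 0.165, 0.002], [0.589, 0.228, 0.011], [0.649, 0.284, 0.083]]
top easel 0.6 [242. 300.] 1320 [[0.288, 0.074, 0.004], [0.333, 0.133, 0.011], [0.377, 0.19, 0.083]]
top cone 0.49 [291. 255.] 115 [[0.432, -0.025, 0.006], [0.443, -0.01, 0.017], [0.46, 0.006, 0.068]]
top cone 0.47 [127. 260.] 697 [[0.413, 0.431, 0.002], [0.451, 0.473, 0.016], [0.487, 0.508, 0.033]]
top jar 0.92 [284. 151.] 478 [[0.729, -0.033, 0.008], [0.744, -0.008, 0.096], [0.78, 0.017, 0.104]]
top jar 0.44 [207. 214.] 1289 [[0.524, 0.165, 0.002], [0.587, 0.228, 0.011], [0.649, 0.284, 0.083]]
top smalljar 0.52 [445. 196.] 301 [[0.595, -0.488, 0.011], [0.613, -0.463, 0.066], [0.634, -0.448, 0.075]]
top log 0.56 [131. 208.] 764 [[0.56, 0.419, 0.0], [0.59
[... 1978 characters left out ...]
453, 0.461, 0.015], [0.49, 0.509, 0.03]]
side pliers 0.68 [349. 159.] 173 [[0.384, -0.503, -0.002], [0.425, -0.47, 0.007], [0.485, -0.437, 0.013]]
side tbar_rim 0.78 [286. 166.] [[ 0.602 -0.236  0.077]]
side easel_rim 0.86 [273. 190.] [[ 0.597 -0.078  0.073]]
side easel_rim 0.71 [250. 247.] [[0.583 0.168 0.052]]
side easel_rim 0.65 [355. 235.] [[0.345 0.092 0.076]]
side tbar_edge 0.85 [290. 189.] [[ 0.551 -0.093  0.075]]
side tbar_edge 0.6 [266. 384.] [[0.449 0.475 0.003]]
side easel_edge 0.97 [355. 256.] [[0.342 0.093 0.014]]
side easel_edge 0.97 [278. 212.] [[ 0.581 -0.065  0.009]]
side easel_edge 0.8 [268. 275.] [[0.516 0.24  0.041]]
side tbar_roll 0.6 [272. 174.] [[ 0.664 -0.287  0.015]]
```

```bash
python3 -c "
import cv2
a=cv2.imread('pics/top0.png')
cv2.imwrite('pics/topb.png',cv2.resize(a[120:340,90:490],None,fx=2,fy=2,interpolation=cv2.INTER_CUBIC))
a=cv2.imread('pics/side0.png')
cv2.imwrite('pics/sideb.png',cv2.resize(a[100:400,130:430],None,fx=2,fy=2,interpolation=cv2.INTER_CUBIC))"
```

```text
(no output)
```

View pics/topb.png

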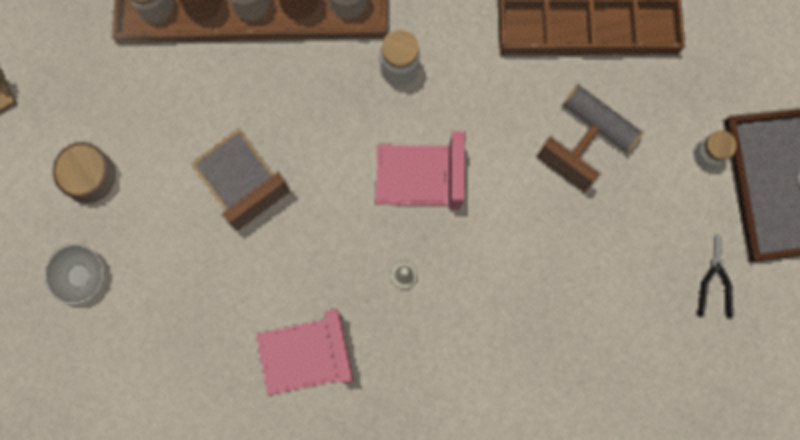

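View pics/sideb.png

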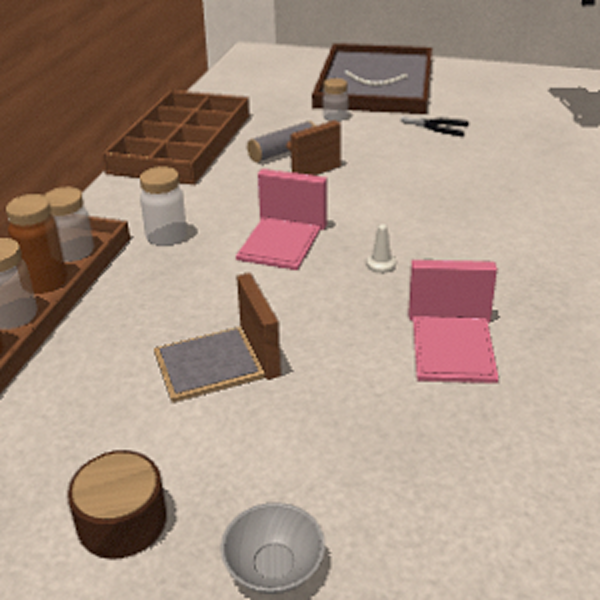

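Top view (crop, scale 2): the real easel has a grey cloth front and its base is at about (257,200). The T-bar's base is at (568,163) and its roll at (601,118). The two easels at (420,175) and (305,352) are pink, so I leave them alone. The side view agrees. Next I fit the base rims.

```bash
cat > m.py <<'E'
from h import *
out={}
for n,w in(('tbar',.09),('easel',.10)):
  for c in('top','side'):
    im,d=camera(c)
    best=[o for o in outline_of(n,c)[:3]]
    for o in best:
        P=mask_pts(c,o['pixels'],d); med=np.median(P,0)
        if n=='easel' and med[1]<.2: continue
        if n=='tbar' and not(-.35<med[1]<-.2): continue
        T=P[(P[:,2]>.074)&(P[:,2]<.092)][:,:2].astype(np.float32)
        r=cv2.minAreaRect(T); rest=np.median(P[P[:,2]<.06][:,:2],0)
        box=cv2.boxPoints(r); e=[box[1]-box[0],box[2]-box[1]]; L=max(e,key=np.linalg.norm)
        z=np.array([-L[1],L[0]])/np.linalg.norm(L); z*=np.sign(z@(rest-np.array(r[0])))
        sv=(T-np.array(r[0]))@z
        lo=P[P[:,2]<.05][:,:2]; ext=np.percentile((lo-np.array(r[0]))@z,98)
        print(n,c,o['score'],len(T),'ctr',np.round(r[0],4),'size',np.round(r[1],3),'yaw z deg',np.degrees(np.arctan2(z[1],z[0])).round(1),'far end',ext.round(3))
E
python3 m.py
```

```text
tbar top 0.87 184 ctr [ 0.5971 -0.2483] size [0.087 0.021] yaw z deg -36.7 far end 0.112
tbar side 0.84 96 ctr [ 0.5978 -0.2436] size [0.086 0.022] yaw z deg -43.3 far end 0.105
easel top 0.61 227 ctr [0.5511 0.2003] size [0.02  0.097] yaw z deg 36.8 far end 0.112
easel side 0.76 231 ctr [0.5497 0.2019] size [0.019 0.1  ] yaw z deg 37.0 far end 0.115
```

Emit:
drive_tool --pt "0 0 3 0.02 -0.006 0 1" --pt "0 0 8 0.06 -0.02 0 1" --pt "0 0 13 0.1 -0.033 0 1" --pt "0 0 18 0.14 -0.046 0 1" --pt "0 0 24 0.19 -0.062 0 1" --pt "0 0 30 0.24 -0.078 0 1" --pt "0 0 36 0.29 -0.094 0 1" --pt "0 0 42 0.34 -0.111 0 1" --pt "0 0 48 0.39 -0.127 0 1" --pt "0 0 54 0.44 -0.143 0 1" --pt "0 0 56.7 0.48 -0.156 0 1" --pt "0 0 56.7 0.498 -0.162 0 1" --squeeze 20

```text
time: 3.0
ee_pos: [0.6281, -0.2633, 0.2362]
eef_rot: [0.949, -0.316, 0.0, -0.001]
ft_force: [0.0, 0.8, 0.7]
width: 0.0027
```

Emit:
drive_tool --pt "0 0 0 0 0 0.02 1" --pt "0 0 0 0 0 0.05 1" --pt "0 0 0 0 0 0.08 1" --pt "0 0 0 0 0 0.11 1" --pt "0 0 0 0 0 0.135 1" --pt "0 0 0 0 0 0.15 1" --pt "0 0 0 0 0 0.155 1" --pt "0 0 0 0 0 0.155 1"

```text
time: 3.8
ee_pos: [0.625, -0.2681, 0.0816]
eef_rot: [0.948, -0.317, -0.0, -0.0]
ft_force: [0.2, -0.1, 0.1]
width: 0.0007
```

Run:
```python
from h import *
s=read_state();print(s['time'],np.round(s['ee_pos'],4),np.round(s['ft_force'],2))
im,d=camera('side')
cv2.imwrite('pics/s1.png',cv2.resize(im[90:250,200:400,::-1],None,fx=4,fy=4,interpolation=cv2.INTER_CUBIC)[:600])
```

```text
3.8 [ 0.625  -0.2681  0.0816] [ 0.18 -0.15  0.1 ]
```

View pics/s1.png

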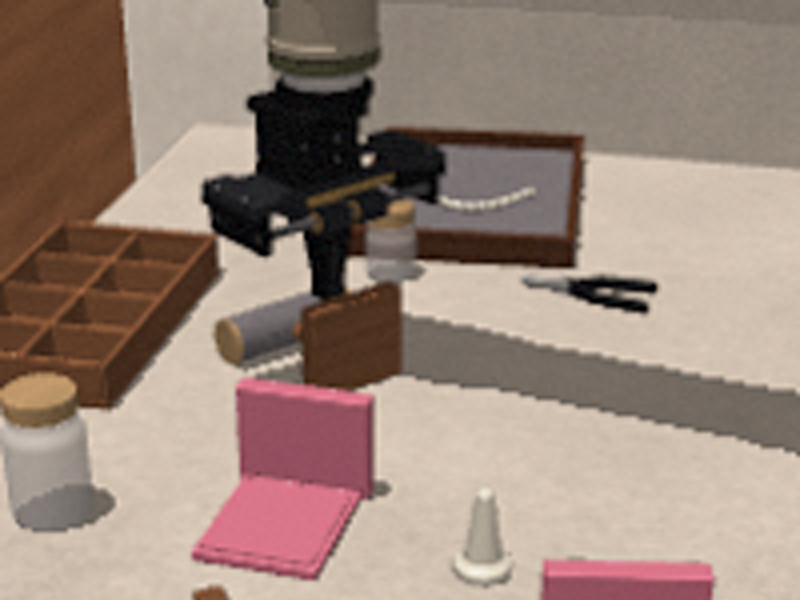

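The closed fingers are behind the T-bar's base at (325,290), clear of the roll. I'll start the push along tool −x.

Emit:
drive_tool --pt "0 0 0 -0.004 0 0 1" --pt "0 0 0 -0.009 0 0 1" --pt "0 0 0 -0.014 0 0 1" --pt "0 0 0 -0.019 0 0 1" --pt "0 0 0 -0.024 0 0 1" --pt "0 0 0 -0.029 0 0 1" --pt "0 0 0 -0.033 0 0 1" --pt "0 0 0 -0.036 0 0 1" --pt "0 0 0 -0.038 0 0 1" --pt "0 0 0 -0.04 0 0 1"

```text
time: 4.85
ee_pos: [0.5928, -0.2439, 0.0814]
eef_rot: [0.948, -0.317, -0.0, 0.0]
ft_force: [0.2, 0.4, 0.3]
width: 0.0003
```

Run:
```python
from h import *
s=read_state();print(s['time'],np.round(s['ee_pos'],4),np.round(s['ft_force'],2))
im,d=camera('side')
cv2.imwrite('pics/s2.png',cv2.resize(im[100:220,210:370,::-1],None,fx=4,fy=4,interpolation=cv2.INTER_CUBIC))
```

```text
4.85 [ 0.5928 -0.2439  0.0814] [0.16 0.37 0.32]
```

View pics/s2.png

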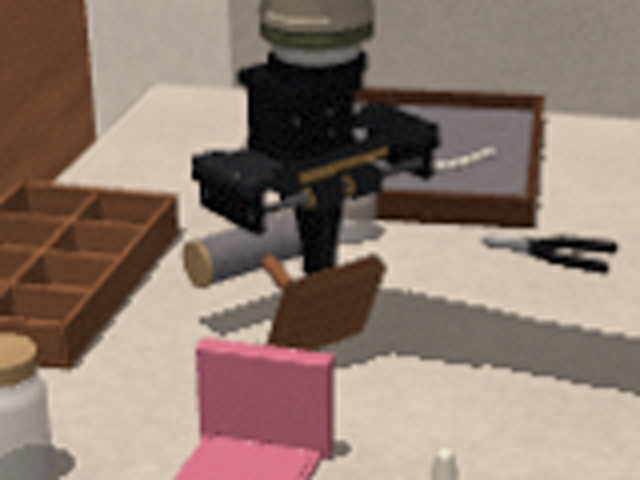

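The T-bar is tilting about its back edge as planned, with the rim at (330,275) and the roll off the counter. I'll continue past the balance point, then move clear ahead of the roll.

Emit:
drive_tool --pt "0 0 0 -0.005 0 0 1" --pt "0 0 0 -0.01 0 0 1" --pt "0 0 0 -0.015 0 0 1" --pt "0 0 0 -0.02 0 0 1" --pt "0 0 0 -0.025 0 0 1" --pt "0 0 0 -0.033 0 0 1" --pt "0 0 0 -0.043 0 0 1" --pt "0 0 0 -0.055 0 0 1" --pt "0 0 0 -0.067 0 0 1" --pt "0 0 0 -0.075 0 0 1" --pt "0 0 0 -0.08 0 0 1" --pt "0 0 0 -0.08 0 0 1"

```text
time: 6.1
ee_pos: [0.5288, -0.1956, 0.0817]
eef_rot: [0.948, -0.317, 0.0, 0.0]
ft_force: [-0.1, 0.3, -0.1]
width: 0.0002
```

Run:
```python
from h import *
s=read_state();print(s['time'],np.round(s['ee_pos'],4),np.round(s['ft_force'],2))
im,d=camera('side')
cv2.imwrite('pics/s3.png',cv2.resize(im[100:220,210:370,::-1],None,fx=4,fy=4,interpolation=cv2.INTER_CUBIC))
```

```text
6.1 [ 0.5288 -0.1956  0.0817] [-0.05  0.32 -0.14]
```

View pics/s3.png

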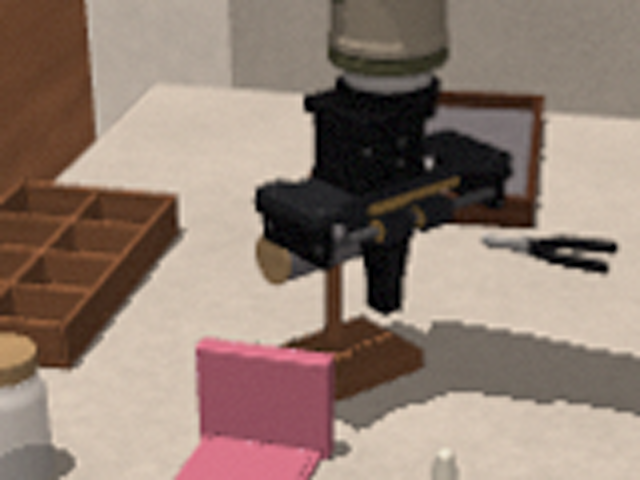

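The T-bar stands upright on its base (post at (335,300)), and the wrist force is about zero. I'll raise the tool, then move to the easel.

Emit:
drive_tool --pt "0 0 0 0 0 -0.02 1" --pt "0 0 0 0 0 -0.06 1" --pt "0 0 0 0 0 -0.1 1" --pt "0 0 -5 -0.02 -0.034 -0.12 1" --pt "0 0 -13 -0.04 -0.069 -0.12 1" --pt "0 0 -21 -0.063 -0.108 -0.12 1" --pt "0 0 -29 -0.086 -0.148 -0.12 1" --pt "0 0 -37 -0.109 -0.188 -0.12 1" --pt "0 0 -45 -0.132 -0.227 -0.12 1" --pt "0 0 -53 -0.155 -0.267 -0.12 1" --pt "0 0 -61 -0.178 -0.306 -0.12 1" --pt "0 0 -68 -0.2 -0.344 -0.12 1"

```text
time: 7.35
ee_pos: [0.5769, 0.201, 0.2017]
eef_rot: [0.963, 0.27, 0.0, -0.0]
ft_force: [0.6, -0.3, 0.5]
width: 0.0003
```

Run:
```python
from h import *
s=read_state();q=Rn.from_quat(s['eef_rot']);p=np.array(s['ee_pos']);print(s['time'],p.round(4))
M=q.as_matrix();print('shift',(M.T@(np.array([.5777,.2215,.202])-p)).round(4),'yaw',np.degrees(np.arctan2(M[1,0],M[0,0])).round(2))
```

```text
7.35 [0.5769 0.201  0.2017]
shift [ 0.0113 -0.0171 -0.0003] yaw 31.29
```

Emit:
drive_tool --pt "0 0 -5.8 0.006 -0.008 0 1" --pt "0 0 -5.8 0.0115 -0.0172 0 1" --pt "0 0 -5.8 0.0115 -0.0172 0.02 1" --pt "0 0 -5.8 0.0115 -0.0172 0.05 1" --pt "0 0 -5.8 0.0115 -0.0172 0.08 1" --pt "0 0 -5.8 0.0115 -0.0172 0.105 1" --pt "0 0 -5.8 0.0115 -0.0172 0.117 1" --pt "0 0 -5.8 0.0115 -0.0172 0.12 1" --pt "0 0 -5.8 0.0115 -0.0172 0.12 1"

```text
time: 8.25
ee_pos: [0.5779, 0.2197, 0.0821]
eef_rot: [0.949, 0.315, 0.0, 0.0]
ft_force: [0.2, -0.1, -0.3]
width: 0.0004
```

Run:
```python
from h import *
s=read_state();print(s['time'],np.round(s['ee_pos'],4),np.round(s['ft_force'],2))
im,d=camera('side')
cv2.imwrite('pics/s4.png',cv2.resize(im[90:320,180:410,::-1],None,fx=2.5,fy=2.5,interpolation=cv2.INTER_CUBIC))
```

```text
8.25 [0.5779 0.2197 0.0821] [ 0.23 -0.15 -0.32]
```

View pics/s4.png

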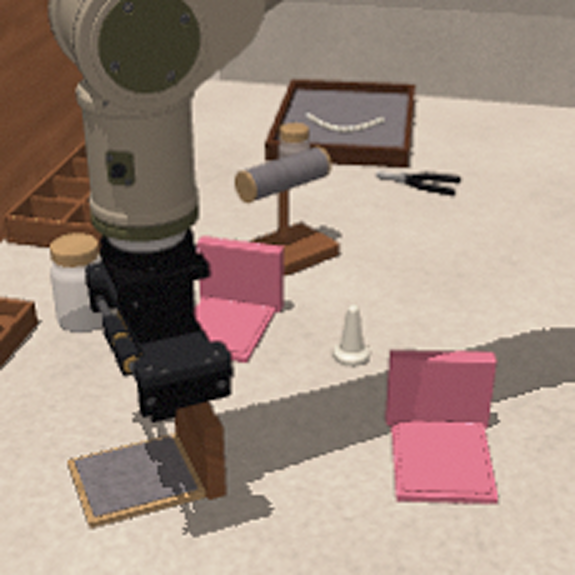

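The T-bar is standing (roll at (283,175)). The fingers are behind the easel base's rim at (195,400). I'll push with the same stroke.

Emit:
drive_tool --pt "0 0 0 -0.004 0 0 1" --pt "0 0 0 -0.009 0 0 1" --pt "0 0 0 -0.014 0 0 1" --pt "0 0 0 -0.019 0 0 1" --pt "0 0 0 -0.024 0 0 1" --pt "0 0 0 -0.029 0 0 1" --pt "0 0 0 -0.033 0 0 1" --pt "0 0 0 -0.036 0 0 1" --pt "0 0 0 -0.038 0 0 1" --pt "0 0 0 -0.04 0 0 1"

```text
time: 9.3
ee_pos: [0.5453, 0.1959, 0.0815]
eef_rot: [0.949, 0.316, -0.0, 0.0]
ft_force: [0.4, 0.0, -0.0]
width: 0.0007
```

Run:
```python
from h import *
s=read_state();print(s['time'],np.round(s['ee_pos'],4),np.round(s['ft_force'],2))
im,d=camera('side')
cv2.imwrite('pics/s5.png',cv2.resize(im[180:320,180:320,::-1],None,fx=4,fy=4,interpolation=cv2.INTER_CUBIC))
```

```text
9.3 [0.5453 0.1959 0.0815] [ 0.45  0.02 -0.02]
```

View pics/s5.png

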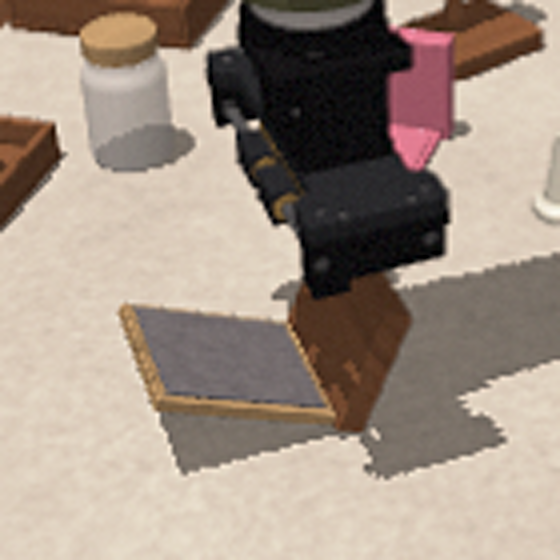

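The easel is tilting the same way: the board has lifted to (220,350) and the base leans forward at (355,350). I'll finish the push.

Emit:
drive_tool --pt "0 0 0 -0.005 0 0 1" --pt "0 0 0 -0.01 0 0 1" --pt "0 0 0 -0.015 0 0 1" --pt "0 0 0 -0.02 0 0 1" --pt "0 0 0 -0.025 0 0 1" --pt "0 0 0 -0.033 0 0 1" --pt "0 0 0 -0.043 0 0 1" --pt "0 0 0 -0.055 0 0 1" --pt "0 0 0 -0.067 0 0 1" --pt "0 0 0 -0.075 0 0 1" --pt "0 0 0 -0.08 0 0 1" --pt "0 0 0 -0.08 0 0 1"

```text
time: 10.55
ee_pos: [0.481, 0.1475, 0.0817]
eef_rot: [0.949, 0.315, 0.0, 0.0]
ft_force: [0.6, -0.4, 0.5]
width: 0.0002
```

Emit:
drive_tool --pt "0 0 0 0 0 -0.01 1" --pt "0 0 0 0 0 -0.04 1" --pt "0 0 0 0 0 -0.08 1" --pt "0 0 0 0 0 -0.12 1" --pt "0 0 0 -0.04 0 -0.14 1" --pt "0 0 0 -0.07 0 -0.15 1" --pt "0 0 0 -0.08 0 -0.15 1" --pt "0 0 0 -0.08 0 -0.15 1" --pt "0 0 0 -0.08 0 -0.15 1"

```text
time: 11.45
ee_pos: [0.4177, 0.1007, 0.2316]
eef_rot: [0.949, 0.316, 0.0, -0.0]
ft_force: [-0.6, 0.4, -0.2]
width: 0.0001
```

Run:
```python
from h import *
s=read_state();print(s['time'],np.round(s['ee_pos'],4),np.round(s['ft_force'],2))
for c in('top','side'):
    im,d=camera(c);cv2.imwrite(f'pics/{c}9.png',im[:,:,::-1])
    for n in('tbar','easel','cone','jar','smalljar','log','dish','pliers'):
        for o in outline_of(n,c)[:3]:
            P=mask_pts(c,o['pixels'],d)
            if len(P):print(c,n,round(o['score'],2),np.percentile(P,[3,50,97],axis=0).round(3).tolist())
im=cv2.imread('pics/side9.png')
cv2.imwrite('pics/s6.png',cv2.resize(im[100:400,130:430],None,fx=2,fy=2,interpolation=cv2.INTER_CUBIC))
```

```text
11.45 [0.4177 0.1007 0.2316] [-0.56  0.39 -0.23]
top cone 0.56 [[0.413, 0.43, 0.001], [0.451, 0.473, 0.016], [0.488, 0.508, 0.033]]
top jar 0.78 [[0.729, -0.033, 0.023], [0.745, -0.009, 0.097], [0.78, 0.016, 0.105]]
top smalljar 0.5 [[0.595, -0.487, 0.011], [0.613, -0.463, 0.066], [0.634, -0.448, 0.075]]
top log 0.8 [[0.56, 0.419, 0.011], [0.595, 0.453, 0.05], [0.634, 0.494, 0.056]]
top log 0.58 [[0.548, 0.158, 0.094], [0.558, 0.169, 0.123], [0.565, 0.182, 0.129]]
top dish 0.59 [[0.411, 0.431, 0.001], [0.451, 0.472, 0.016], [0.487, 0.508, 0.033]]
top pliers 0.7 [[0.378, -0.491, 0.0], [0.423, -0.473, 0.011], [0.487, -0.441, 0.018]]
side tbar 0.86 [[0.516, -0.285, -0.0], [0.565, -0.219, 0.089], [0.624, -0.169, 0.124]]
side easel 0.94 [[0.543, -0.088, 0.004], [0.587, -0.075, 0.015], [0.638, 0.028, 0.08]]
side easel 0.93 [[0.293, 0.083, 0.005], [0.336, 0.102, 0.01], [0.385, 0.198, 0.079]]
side easel 0.87 [[0.463, 0.134, 0.005], [0.516, 0.195, 0.018], [0.566, 0.232, 0.124]]
side cone 0.63 [[0.431, -0.007, 0.005], [0.444, 0.0, 0.019], [0.459, 0.01, 0.058]]
side jar 0.56 [[0.731, -0.017, 0.006], [0.75, 0.013, 0.061], [0.78, 0.024, 0.101]]
side smalljar 0.64 [[0.599, -0.481, 0.037], [0.617, -0.456, 0.059], [0.638, -0.447, 0.071]]
side smalljar 0.39 [[0.429, -0.012, 0.002], [0.444, -0.001, 0.019], [0.461, 0.011, 0.062]]
side log 0.64 [[0.559, 0.426, 0.003], [0.591, 0.476, 0.049], [0.635, 0.503, 0.052]]
side log 0.53 [[0.461, 0.125, 0.0], [0.516, 0.194, 0.018], [0.569, 0.232, 0.124]]
side dish 0.83 [[0.412, 0.431, 0.003], [0.453, 0.462, 0.015], [0.489, 0.509, 0.03]]
```

View pics/s6.png

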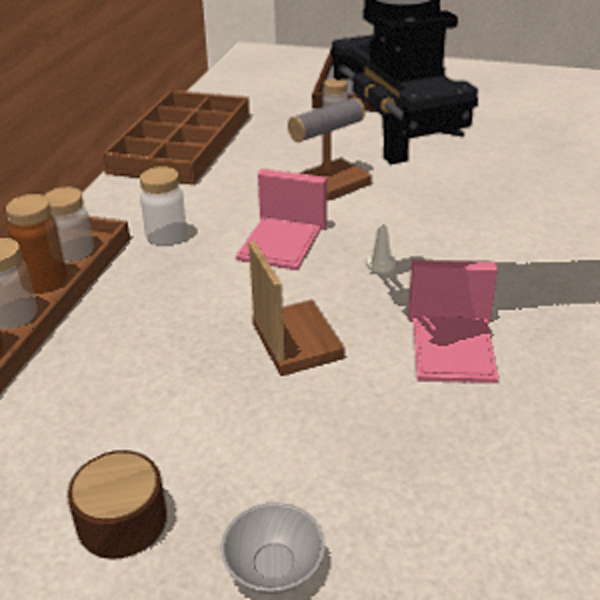

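```bash
python3 -c "
from bench import *
print(close_job())"
```

```text
the job is handed in; nothing more can be done
None
```

I tipped both stands upright with the closed fingertips, T-bar first and then the grey-clothed easel. Then I raised the arm clear and handed the job in at about 12 s of the 51 s allowed.

**Stands:** The last side picture shows both flat on their bases, with tops measured at about 124 mm (125 mm expected). A rough estimate puts the easel's back edge within 1–2 cm of where it lay. I did not work out that figure for the T-bar, but in the pictures it turned up in place.

**Bystanders:** The jar, small jar, log, dish and cone measured within a few mm of their start positions. The pliers did too, though in the last look only the top camera reported them. The pink look-alikes were left alone.

**Checks that disagreed:**
- In the last look, the top-camera network reported neither upright stand by name.
- It also labelled the dish as the cone, so the cone's final position comes from the side camera only.
- The two cameras differed by about 7° on the T-bar's starting direction. I used about −37°, and the push worked.

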